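# Seat the slim former in the sprung press mould

### The job

Lift the slim-nosed former up and off its forked hook, put its nose into the bore of the press mould and push it down against the sprung ejector until its collar sits flat and firmly on the mould's rim, without ramming it. Finish while still holding it pressed down there: do not let go. Leave the stout-headed former on its hook and do not shift the jars.

Things in the scene. Friction and masses are not known exactly. Their poses are not given: they have to be found in the camera images.
- slim_former: hand former (0.2 kg) hanging upright in one of the rack's forks: wooden handle, brass collar (40 mm wide, 8 thick), plain straight brass nose; round about z. Origin: centre of the collar's underside, z up. Nose 16 mm wide, 45 mm down from the origin, last 7 mm tapering to 9 wide. Handle 26 mm wide from 28 to 72 mm above the origin, top at 83; below it a 21 mm wide neck
- slim_former_grip (a point): the point on the slim former's axis 50 mm above its collar's underside, mid handle: a good place for the TCP
- stout_former: the other former in the rack, to be left hanging: the same handle and collar, but its nose ends in a 30 mm wide round head, which does not fit the mould. Origin: centre of the collar's underside
- rack: fixed steel rack, yaw within 0.2 rad; origin on the table under its post, x away from the fork ends, y along the crossbar. Forks at y = +50 and -50 mm stick out to x = -86 mm, prong tops 110 mm high, slot 20 mm wide. Formers hang at x = -55 mm, collar on the prongs, nose in the slot. Prong ends turn up 9 mm: lift over 9 mm before drawing out forwards, or 45 mm straight up
- mould: round steel press mould bolted to the table: foot 84 mm diameter, body 60 mm diameter, rim 75 mm high, with an upright blind bore of 21 mm diameter in the middle. Origin: centre of the underside, z up
- mould_rim (a point): centre of the bore's mouth, level with the mould's rim. The former is home when its origin comes here
- seat_ring: the flat steel ring (52 mm outside, 21 mm inside diameter) that forms the mould's rim: the hard stop on which the collar must sit, pressed on with some 5 to 20 N beyond the spring. Origin: its underside centre, 5 mm below the rim
- ejector (a joint): travel (m) of the brass spring-loaded ejector in the mould's bore, 0 at rest with its top 20 mm below the rim, growing as it is pushed down; the collar meets the rim at 0.025. The spring pushes back with 3 N at first and 9 N there, so it throws an unheld former up again
- small_jar: loose green-filled glass jar, 51 mm wide, 62 mm high, beyond the mould; origin at its underside. Not to be shifted
- low_jar: loose lidded glass jar, 60 mm wide, 55 mm high, between the mould and the table's left side; origin at its underside. Not to be shifted
There are look-alikes about, which are no part of the job. Leave any green look-alike of the slim_former alone. What is shaped like the mould but turquoise is not meant.

How it is judged:
On the way:
1. the slim former is held in the gripper, lifted clear off its fork (z of slim_former in the frame of rack above 0.122 m and contact force between slim_former and rack below 0.05 N and contact force between the fingers and slim_former above 1 N), for 0.2 s.
At the end, for the whole second after the job is handed in: the robot still holds the slim former pressed down in the mould: its collar within 2.5 mm of the rim and within 6 mm of centred, upright within 0.08 rad, the ejector pushed down at least 22.5 mm, the collar bearing on the seat ring with 1 to 50 N, the fingers in contact with it, at rest (z of slim_former in the frame of mould_rim between -0.003 and 0.0025 m and horizontal distance between slim_former and mould_rim below 0.006 m and angle between slim_former's own z axis and vertical below 0.08 rad and value of joint ejector above 0.0225 m and contact force between slim_former and seat_ring between 1 and 50 N and contact force between the fingers and slim_former above 2 N and linear speed of slim_former below 0.02 m/s); the arm keeps its last pose, push and grip.
It fails at once if the stout former is taken off or shifted over 25 mm (distance of stout_former from where it was at the start of the episode above 0.025 m).
It fails at once if a jar is shifted over 25 mm (distance of any of small_jar, low_jar from where it was at the start of the episode above 0.025 m).
It fails at once if the former is rammed onto the rim with over 80 N (contact force between slim_former and seat_ring above 80 N).
It also fails if it takes over 56 s, if anything falls off the work surface, if the arm or the gripper's body presses on something with over 40 N, if the wrist force passes 120 N, or if a joint passes its speed limit or range.

### The arm

A 6-joint arm with a two-finger parallel gripper is mounted at the origin on a cart in front of the work surface, level with it; the furniture and walls round the work are solid. World frame = base frame: x ahead of the robot, y to its left, z up, the work surface at z = 0. Lengths are in m, angles in rad, forces in N, time in s.
With the tool pointing down it reaches from about 0.25 to 0.775 m from the base axis. Payload 4 kg.
Tool frame: the origin (TCP) lies between the finger pads, 19 mm behind the fingertips; this is the grasp point; z points along the fingers, y is the line along which they close (so a half turn about z gives the same grasp; the last joint's range is limited). The gripper opens to 94 mm and grips with 3 to 60 N. Pads are 16 mm wide; open, the fingers measure 119 mm over their backs; the gripper's body (75 mm by 177 mm) begins 78 mm behind the grasp point.
Start: joints at [1.167, 0.087, 1.371, -0, 1.684, -0.103], TCP at [0.163, 0.525, 0.224] pointing down, gripper open.
Joint ranges: [-3.1, 3.1], [-0.76, 2.03], [0.27, 2.55], [-1.08, 4.22], [0.17, 2.65], [-2.57, 2.57]. Speed limits (rad/s): [2.79, 2.79, 3.14, 3.14, 3.14, 3.14].

### API

Orientations are given as [roll, pitch, yaw] about the fixed x, y, z axes, in that order (R = Rz(yaw) Ry(pitch) Rx(roll)).
In Python, from bench import sensors, optics, ticket gives the robot as it stands.
- The arm moves only by the tool send_rows, never from a script. Its argument "rows" is a list of rows, each a list of 6 numbers: the shift along the world's x, y, z in mm, then the turn, a rotation vector about the world's x, y, z in rad. In form: [[x, y, z, wx, wy, wz], ...]. A call has 1 to 8 rows; each row shifts and turns the commanded pose from where the row before left it; what a row does not reach is not made up. A row lasts 1/12 s, in which the tool goes at most 41.7 mm and 7.16 degrees, less where a joint would pass 70% of its speed; a pose out of reach is approached as far as the arm can. A call is refused whole if a number of a shift passes 41.7 or a number of a turn 0.125, either way. A call with a gripper value outside its range is refused whole. "grip" is the finger opening in mm, from 0 to 94, set as the call begins (left out, the last holds). The fingers move at their own pace and stop on an object; the grip force is fixed at half the most. Time passes only in rows, so rows that do not move let the fingers close. It gives the time, the measured TCP pose, the force, the opening and the grip force at its end, in the units of the state.
- sensors.get_obs(): the state, without advancing time (a new reading comes with each control period).
- optics.snapshot(name): name is "scene" or "top"; returns the picture (480x640x3 uint8, red, green, blue); there is no depth.
- optics.camera_model(name): a dict with "vertical_fov" (degrees; the focal length in pixels is half the picture's height over the tangent of half this angle, whatever the lens; pixels are square), "cx", "cy" (the principal point, pixels), "R" (3x3) and "t" (3): a world point X has camera coordinates R X + t. Camera axes: x right, y down, z forward; pixel columns grow to the right and rows downward; lengths in m; the calibration is good to about 2 mm. A picture is of the moment at which its call begins. camera_model takes no time and is no camera call.
- ticket.close_job(): hands the job in; it is judged then, once.
The state is a dict: "time": time; "joint_positions": joint angles; "qvel": joint speeds; "joint_torque": joint torques, N m; "tool_pos": TCP position; "ee_rot": TCP orientation; "wrist_force": force on the tool from outside, world axes, zero at the start; "wrist_torque": the same for the moment, N m; "width": finger opening in m; "finger_force": force on a finger pad.
Only numpy, scipy, OpenCV 4.12 (cv2) and the standard library are available. Lean on these libraries where they do the work, as an engineer would, in place of code of your own. Each camera call takes 0.05 s, during which the arm holds its last target. There are 200 camera calls.

## Working session

There is one attempt and no reset: what is moved stays moved. The work goes in short steps, Python scripts to look and compute and a tool call to move; the robot and the scene stay as the last step left them, time stands still between calls to the robot, and variables do not carry over. Pictures are saved under pics/ and viewed, at most 12 in all, crops included, and the job is handed in when it is done.

Besides the shell and the picture viewer there is one more tool, called after ">>>" as name(argument=value, ...) on one line, values as JSON. send_rows: Moves the arm, as the interface text tells. Its arguments: {"type":"object","properties":{"rows":{"type":"array"},"grip":{"type":"number"}},"required":["rows"]}

```bash
mkdir -p pics
python3 - <<'E'
from bench import sensors, optics
import cv2
for n in ("scene","top"):
    im=optics.snapshot(n); cv2.imwrite(f"pics/{n}0.png",im[:,:,::-1])
    m=optics.camera_model(n); print(n,m)
o=sensors.get_obs(); print(o)
E
```

```text
scene {'vertical_fov': 49.63797971556939, 'cx': 316.9339246147638, 'cy': 235.3214748361093, 'R': array([[ 0.69141812, -0.72238605,  0.00996824],
       [-0.47236818, -0.46247202, -0.75032522],
       [ 0.5466345 ,  0.51407978, -0.66099372]]), 't': array([-0.13520861,  0.46877745,  0.52201658])}
top {'vertical_fov': 46.20074215217113, 'cx': 321.92765439329594, 'cy': 239.38443876646696, 'R': array([[-0.02155369, -0.99964525,  0.01564639],
       [-0.9944342 ,  0.0198217 , -0.10347816],
       [ 0.10313131, -0.01778964, -0.99450865]]), 't': array([0.30031669, 0.48587454, 0.93428575])}
{'time': 0.1, 'joint_positions': array([ 1.16690379e+00,  8.79003531e-02,  1.37205920e+00,  5.17413824e-08,
        1.68361534e+00, -1.03102991e-01]), 'qvel': array([-0.00053739, -0.00158076, -0.0030572 , -0.00191904,  0.00140276,
        0.00143835]), 'joint_torque': array([ 1.56869555e-03, -3.41254878e+01, -3.03301263e+01,  7.18889991e-02,
        3.04583064e-02, -7.50942877e-05]), 'tool_pos': array([0.16278018, 0.52489126, 0.22323295]), 'ee_rot': array([-3.13962095e+00, -2.04063196e-04,  2.84080291e+00]), 'wrist_force': array([ 0.51654468, -0.1862455 , -0.42549042]), 'wrist_torque': array([ 0.01912674, -0.01070974, -0.01894798]), 'finger_force': 0.0, 'width': 0.09421855041359767}
```

View pics/scene0.png

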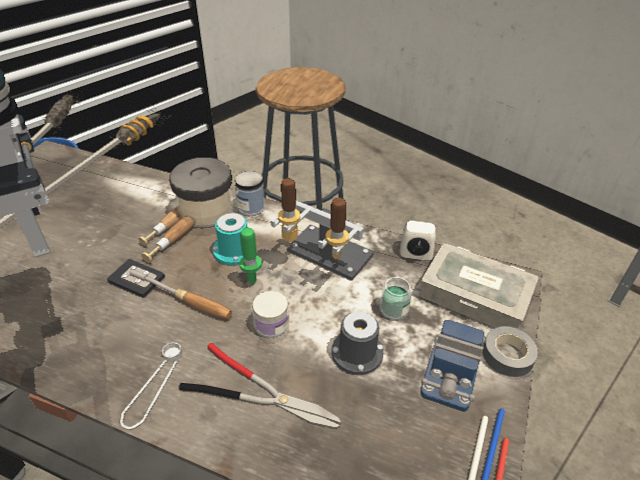

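View pics/top0.png

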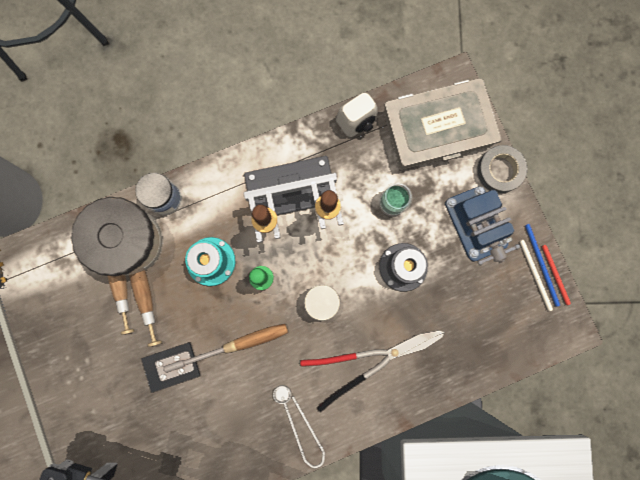

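The scene picture shows two brown-handled formers on the rack at (289,210) and (339,225), with the green look-alike at (249,257). The dark mould is at (360,340), and the turquoise one at (231,238) is not meant. In the top view the formers are at (263,218) and (328,207), and the mould's bore is at (408,266). I'll enlarge the rack to compare the noses.

Run:
```python
import cv2,numpy as np
a=cv2.imread("pics/scene0.png")[165:285,255:385]
b=cv2.imread("pics/top0.png")[145:255,235:355]
a=cv2.resize(a,(600,554),interpolation=cv2.INTER_CUBIC);
cv2.imwrite("pics/c1.png",a)
b=cv2.resize(b,(600,550),interpolation=cv2.INTER_CUBIC); cv2.imwrite("pics/c2.png",b)
```

```text
(no output)
```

View pics/c1.png

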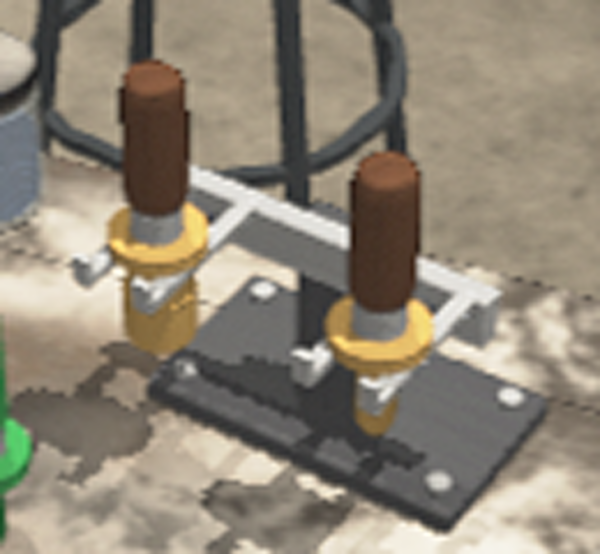

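View pics/c2.png

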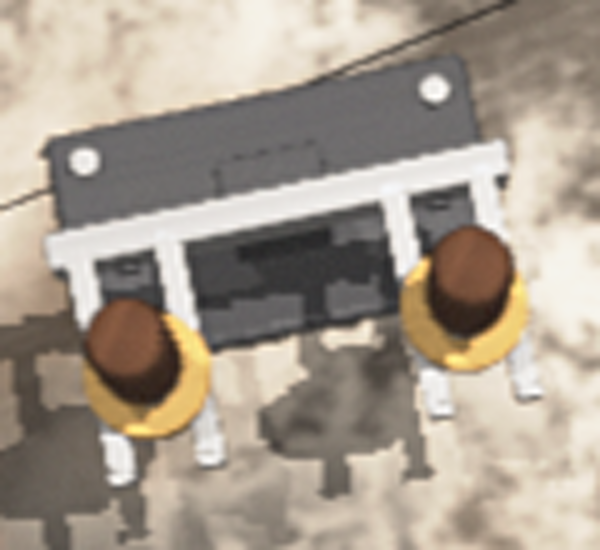

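The right-hand former (scene (339,225), top (328,207)) has the thin plain nose, at crop pixel (376,415). The left one ((289,210)) has the wide head, and (249,257) is the green look-alike. So I'll take the right-hand one, with the rack's lower-y fork and the dark mould at top (408,266). Next I'll measure.

```bash
cat > h.py <<'E'
import numpy as np,cv2
from bench import optics
def ray(n,u,v):
    m=optics.camera_model(n);f=240/np.tan(np.radians(m["vertical_fov"])/2);R=np.array(m["R"]);t=np.array(m["t"])
    return -R.T@t, R.T@np.array([(u-m["cx"])/f,(v-m["cy"])/f,1])
def onz(n,uv,z):
    c,d=ray(n,*uv); return (c+d*(z-c[2])/d[2])
def onz_all(n,pts,z): return np.array([onz(n,p,z)[:2] for p in pts])
E
python3 - <<'E'
from h import *
def blob(mask,roi):
    x0,y0,x1,y1=roi; mk=np.zeros_like(mask); mk[y0:y1,x0:x1]=mask[y0:y1,x0:x1]
    cs,_=cv2.findContours(mk,cv2.RETR_EXTERNAL,cv2.CHAIN_APPROX_NONE)
    return max(cs,key=cv2.contourArea)[:,0].astype(np.float32)
for n,rois in (("top",dict(slim=(308,180,350,225),stout=(245,195,285,240),mould=(375,235,440,300))),
               ("scene",dict(slim=(322,190,356,255),stout=(274,170,306,240),mould=(330,305,390,372)))):
    im=cv2.imread(f"pics/{n}0.png"); hsv=cv2.cvtColor(im,cv2.COLOR_BGR2HSV)
    yel=cv2.inRange(hsv,(15,110,90),(32,255,255))
    brn=cv2.inRange(hsv,(0,60,20),(14,255,140))
    for k in ("slim","stout"):
        c=blob(yel,rois[k]); w=onz_all(n,c,.118)
        cc,r=cv2.minEnclosingCircle(w.astype(np.float32)*1000)
        print(n,k,"collar",c.min(0),c.max(0),"circle@118",np.round(cc,1),round(r,1))
        b=blob(brn,rois[k]); 
        for z in(.193,):
            print("   handle",b.min(0),b.max(0),len(b))
    x0,y0,x1,y1=rois["mould"]
    lt=cv2.inRange(hsv,(0,0,130),(179,45,255)); 
    c=blob(lt,rois["mould"]); w=onz_all(n,c,.075).astype(np.float32)*1000
    cc,r=cv2.minEnclosingCircle(w); e=cv2.fitEllipse(w)
    print(n,"rim",c.min(0),c.max(0),"circ",np.round(cc,1),round(r,1),"ell",np.round(e[0],1),np.round(e[1],1))
E
```

```text
top slim collar [315. 196.] [339. 218.] circle@118 [533.4 282.7] 19.3
   handle [320. 190.] [337. 212.] 54
top stout collar [252. 207.] [276. 232.] circle@118 [514.7 380. ] 19.7
   handle [251. 204.] [270. 225.] 54
top rim [394. 235.] [439. 285.] circ [454.8 133.4] 47.2 ell [448.  136.1] [64.8 83. ]
scene slim collar [326. 229.] [348. 246.] circle@118 [530.  275.3] 23.0
   handle [331. 197.] [345. 232.] 81
scene stout collar [279. 209.] [299. 239.] circle@118 [499.3 356.6] 41.4
   handle [280. 178.] [295. 211.] 80
scene rim [330. 305.] [389. 352.] circ [430.4 149.4] 57.0 ell [435.8 148.3] [ 87.7 100.3]
```

Run:
```python
from h import *
for n,roi,seed in (("top",(380,240,432,295),(408,266)),("scene",(335,308,385,345),(360,327))):
    im=cv2.imread(f"pics/{n}0.png"); hsv=cv2.cvtColor(im,cv2.COLOR_BGR2HSV)
    for th in (150,170,190):
        mk=np.zeros((480,640),np.uint8);x0,y0,x1,y1=roi
        mk[y0:y1,x0:x1]=cv2.inRange(hsv,(0,0,th),(179,60,255))[y0:y1,x0:x1]
        # keep component nearest seed
        cs,_=cv2.findContours(mk,cv2.RETR_EXTERNAL,cv2.CHAIN_APPROX_NONE)
        for c in cs:
            if cv2.contourArea(c)>60 :
                p=c[:,0].astype(np.float32)
                w=onz_all(n,p,.075).astype(np.float32)*1000
                cc,r=cv2.minEnclosingCircle(w); e=cv2.fitEllipse(w)
                print(n,th,p.min(0),p.max(0),np.round(cc,1),round(r,1),"ell",np.round(e[0],1),np.round(e[1],1))
# foot of scene: handle axis of slim: ends in scene
t=cv2.imread("pics/top0.png")[236:296,378:438]; s=cv2.imread("pics/scene0.png")[300:376,325:395]
cv2.imwrite("pics/m.png",np.hstack([cv2.resize(t,(400,400),interpolation=cv2.INTER_CUBIC),cv2.resize(s,(368,400),interpolation=cv2.INTER_CUBIC)]))
# vertical axis check of slim in both views
im=cv2.imread("pics/scene0.png"); hsv=cv2.cvtColor(im,cv2.COLOR_BGR2HSV)
m=optics.camera_model("scene");f=240/np.tan(np.radians(m["vertical_fov"])/2)
def proj(X):
    q=m["R"]@np.array(X)+m["t"]; return np.round([m["cx"]+f*q[0]/q[2],m["cy"]+f*q[1]/q[2]],1)
for z in(.110,.118,.138,.182,.193): print("pred slim",z,proj([.5334,.2827,z]))
br=cv2.inRange(hsv,(0,60,20),(14,255,140))
for v in (202,210,218,226):
    x=np.where(br[v,322:356])[0]+322; print(v,x.min(),x.max())
print("jars",onz("top",(396,198),.062),onz("top",(322,303),.055))
```

```text
top 150 [380. 284.] [405. 294.] [404.5 180.5] 21.2 ell [402.1 187.7] [12.7 45.2]
top 150 [394. 240.] [431. 287.] [447.6 136.7] 40.6 ell [444.6 143.1] [57.9 71.4]
top 170 [380. 285.] [399. 294.] [403.9 185.4] 16.4 ell [402.2 189.8] [12.3 34.2]
top 170 [394. 249.] [425. 280.] [443.3 151.1] 25.7 ell [443.7 151. ] [49.2 50. ]
top 190 [394. 249.] [425. 280.] [443.9 151. ] 25.5 ell [443.7 150.8] [48.8 49.5]
scene 150 [335. 308.] [384. 343.] [440.4 147.4] 48.5 ell [443.3 149.7] [63.4 79.9]
scene 170 [335. 315.] [340. 335.] [417.6 171.3] 19.6 ell [417.9 171.2] [ 8.2 37.1]
scene 170 [335. 308.] [380. 337.] [446.9 159.1] 37.4 ell [446.6 153.6] [55.8 67. ]
scene 190 [335. 308.] [379. 337.] [446.  159.6] 36.8 ell [446.  153.7] [54.6 66. ]
pred slim 0.11 [334.8 237.4]
pred slim 0.118 [334.9 233.9]
pred slim 0.138 [335.3 224.9]
pred slim 0.182 [336.2 204.1]
pred slim 0.193 [336.5 198.7]
202 332 345
210 331 345
218 331 345
226 331 344
jars [0.55402675 0.16739696 0.062     ] [0.3847847  0.29287008 0.055     ]
```

View pics/m.png

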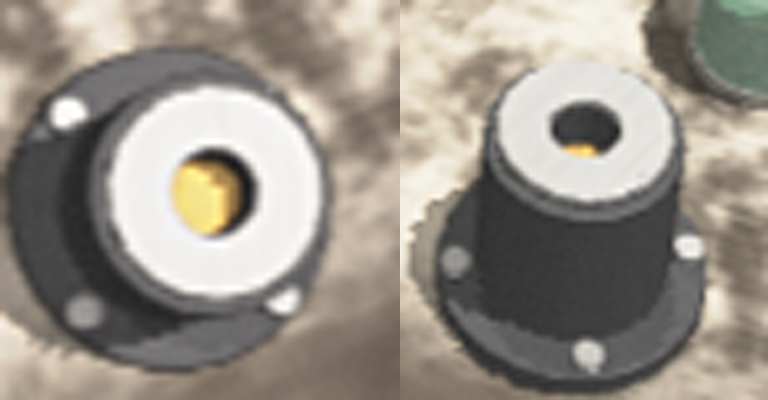

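The crop shows the pale rim ring and bore clearly: rim centre at top (409.5,264.5), scene about (360.8,324.7). I'll cross-check the two views.

Run:
```python
from h import *
from scipy.optimize import least_squares
M={n:optics.camera_model(n) for n in("top","scene")}
def proj(n,X):
    m=M[n];f=240/np.tan(np.radians(m["vertical_fov"])/2);q=m["R"]@np.array(X)+m["t"]; return np.round([m["cx"]+f*q[0]/q[2],m["cy"]+f*q[1]/q[2]],1)
print("rim top->",onz("top",(409.5,264.5),.075),"scene",onz("scene",(360.8,324.7),.075), "pred scene",proj("scene",[.4438,.151,.075]))
print("handle top",onz("top",(329.4,198.2),.193))
# collar white/yellow ellipse in scene: crop c1 scale 600/130
s=130/600
print("collar scene",onz("scene",(255+380*s,165+335*s),.118),"handle top scene",onz("scene",(255+386*s,165+170*s),.193))
print("pred slim in top .193",proj("top",[.5334,.2827,.193]))
```

```text
rim top-> [0.44328902 0.15149071 0.075     ] scene [0.44299509 0.14550112 0.075     ] pred scene [358.4 322.4]
handle top [0.53243454 0.28143901 0.193     ]
collar scene [0.52920367 0.27342495 0.118     ] handle top scene [0.52964246 0.27466818 0.193     ]
pred slim in top .193 [328.5 197.5]
```

>>> send_rows(rows=[[20,-13,12,0,0,0],[32,-21,12,0,0,0],[33,-22,10,0,0,0],[33,-22,3,0,0,0],[33,-22,0,0,0,0],[33,-22,0,0,0,0],[33,-22,0,0,0,0],[33,-22,0,0,0,0]], grip=64)

```text
time: 0.77
tool_pos: [0.4141, 0.3579, 0.2609]
ee_rot: [-3.141, -0.001, 2.841]
wrist_force: [0.9, 1.0, 0.3]
width: 0.0638
finger_force: 0.0
```

>>> send_rows(rows=[[33,-22,0,0,0,0],[33,-22,0,0,0,0],[28,-18,0,0,0,0],[15,-7,0,0,0,0],[10,0,0,0,0,0],[0,0,0,0,0,0],[0,0,0,0,0,0],[0,0,0,0,0,0]])

```text
time: 1.43
tool_pos: [0.5309, 0.2914, 0.2613]
ee_rot: [3.142, -0.001, 2.843]
wrist_force: [-0.0, 0.7, 0.8]
width: 0.0641
finger_force: 0.0
```

Run:
```python
from bench import sensors, optics
import cv2
for n in ("scene","top"):
    im=optics.snapshot(n); cv2.imwrite(f"pics/{n}1.png",im[:,:,::-1])
o=sensors.get_obs(); print(o["time"],o["tool_pos"],o["ee_rot"],o["width"],o["wrist_force"],o["joint_positions"])
a=cv2.imread("pics/scene1.png")[100:280,240:440]; cv2.imwrite("pics/s1.png",cv2.resize(a,(660,594),interpolation=cv2.INTER_CUBIC))
```

```text
1.5333 [0.53082519 0.29139638 0.26169572] [3.14111351e+00 2.12116202e-05 2.84285989e+00] 0.06410099405134013 [ 1.17266753 -0.04717081 -0.21708516] [ 4.08237775e-01  2.08490612e-01  1.16024272e+00  3.57787047e-04
  1.77253196e+00 -8.63754042e-01]
```

View pics/s1.png

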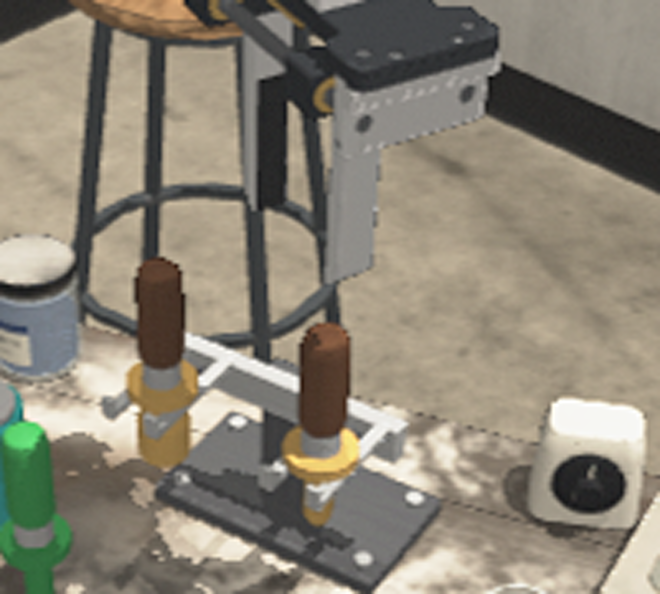

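The gripper hangs a little above and behind the slim former. The left pad's lower edge is centred near crop (270,205), and the right finger's outer lower edge near (350,274). I'll use these to check the scene camera's bias.

Run:
```python
from h import *
s=200/660
for name,p,exp in (("L",(270,205),(540.3,322,242.7)),("R",(350,274),(517.7,248.9,242.7))):
    print(name,np.round(onz("scene",(240+p[0]*s,100+p[1]*s),.2427)*1000,1),exp)
# finger tips in the top view
a=cv2.imread("pics/top1.png")[130:290,260:420]; cv2.imwrite("pics/t1.png",cv2.resize(a,(600,600),interpolation=cv2.INTER_CUBIC))
```

```text
L [538.1 320.5 242.7] (540.3, 322, 242.7)
R [522.5 255.8 242.7] (517.7, 248.9, 242.7)
```

View pics/t1.png

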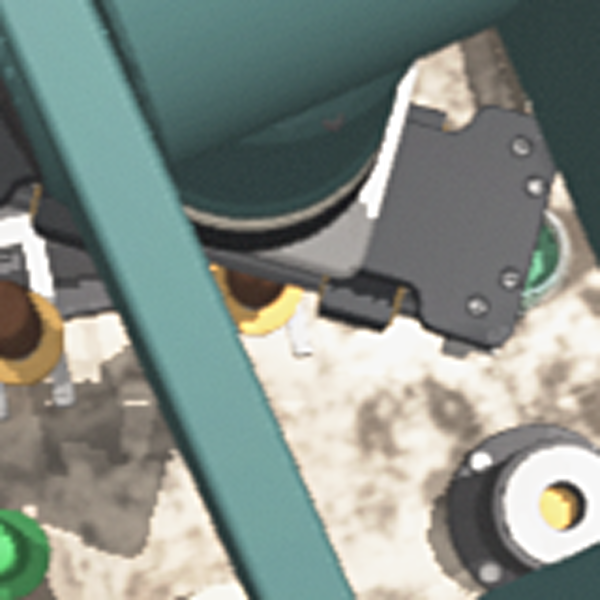

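The top view is mostly blocked by the arm: it shows the slim collar near crop (260,300) and the mould at (555,505). The finger check shows the scene view good to a few mm, so I'm using a blend of the two views, about (0.532, 0.280). Now I'll descend.

>>> send_rows(rows=[[1,-8,0,0,0,0],[0,-4,-12,0,0,0],[0,0,-20,0,0,0],[0,0,-20,0,0,0],[0,0,-20,0,0,0],[0,0,-18,0,0,0],[0,0,-12,0,0,0],[0,0,0,0,0,0]])

```text
time: 2.2
tool_pos: [0.531, 0.2776, 0.156]
ee_rot: [-3.138, -0.005, 2.841]
wrist_force: [0.0, -0.2, -1.1]
width: 0.0641
finger_force: 0.0
```

Run:
```python
from bench import sensors, optics
import cv2
im=optics.snapshot("scene"); cv2.imwrite("pics/scene2.png",im[:,:,::-1])
o=sensors.get_obs(); print(o["time"],o["tool_pos"],o["width"],o["wrist_force"])
a=im[120:270,260:410,::-1]; cv2.imwrite("pics/s2.png",cv2.resize(a,(600,600),interpolation=cv2.INTER_CUBIC))
```

```text
2.25 [0.53190437 0.27794509 0.15801521] 0.06396881251736769 [ 0.13066725 -0.16459821  0.0792701 ]
```

View pics/s2.png

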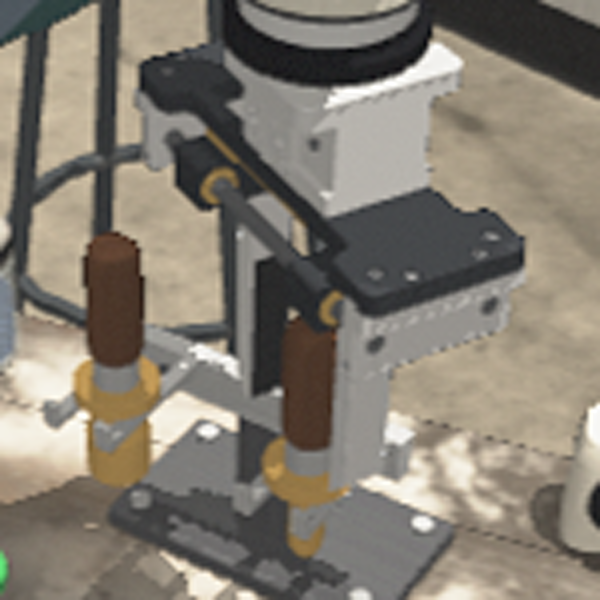

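The fingers straddle the slim handle (crop axis near (306,440)), and the stout one at (115,400) is clear. The handle looks 3–4 mm nearer the camera than the TCP, so I'll nudge toward it and close.

>>> send_rows(rows=[[-2,-2,2,0,0,0],[0,0,0,0,0,0]])

```text
time: 2.42
tool_pos: [0.5316, 0.2765, 0.1637]
ee_rot: [3.139, 0.003, 2.841]
wrist_force: [0.3, 0.0, 0.4]
width: 0.0639
finger_force: 0.0
```

>>> send_rows(rows=[[0,0,0,0,0,0],[0,0,0,0,0,0],[0,0,0,0,0,0],[0,0,0,0,0,0],[0,0,0,0,0,0],[0,0,0,0,0,0],[0,0,0,0,0,0],[0,0,0,0,0,0]], grip=0)

```text
time: 3.08
tool_pos: [0.5319, 0.2782, 0.1626]
ee_rot: [3.136, 0.002, 2.842]
wrist_force: [1.6, 5.8, 1.9]
width: 0.0252
finger_force: 30.0
```

Gripped: 30 N at 25 mm width. Lifting slowly.

>>> send_rows(rows=[[0,0,5,0,0,0],[0,0,8,0,0,0],[0,0,10,0,0,0],[0,0,10,0,0,0],[0,0,10,0,0,0],[0,0,10,0,0,0],[0,0,6,0,0,0],[0,0,0,0,0,0]])

```text
time: 3.75
tool_pos: [0.5323, 0.2757, 0.2234]
ee_rot: [3.14, 0.005, 2.84]
wrist_force: [-0.9, 0.8, -2.2]
width: 0.0255
finger_force: 30.0
```

>>> send_rows(rows=[[0,0,0,0,0,0],[0,0,0,0,0,0],[0,0,0,0,0,0]])

```text
time: 4.0
tool_pos: [0.5308, 0.2758, 0.2196]
ee_rot: [-3.14, -0.001, 2.84]
wrist_force: [-0.7, 0.1, -2.1]
width: 0.0254
finger_force: 30.0
```

Run:
```python
from bench import sensors, optics
import cv2
im=optics.snapshot("scene"); cv2.imwrite("pics/scene3.png",im[:,:,::-1])
o=sensors.get_obs(); print(o["time"],o["tool_pos"],o["ee_rot"],o["width"],o["wrist_force"],o["finger_force"])
a=im[80:260,260:440,::-1]; cv2.imwrite("pics/s3.png",cv2.resize(a,(600,600),interpolation=cv2.INTER_CUBIC))
```

```text
4.05 [0.53074143 0.27591769 0.21949886] [-3.14041440e+00 -9.19224785e-04  2.84050693e+00] 0.025617060293815705 [-0.98623899  0.56464355 -2.34844163] 29.99262135126628
```

View pics/s3.png

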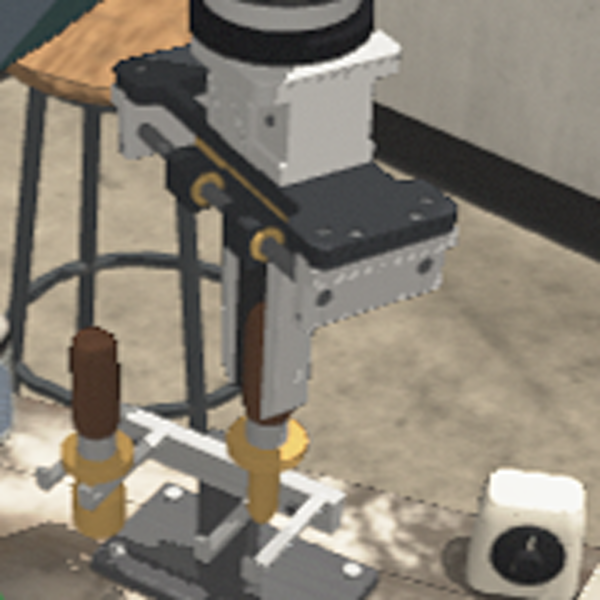

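The slim former hangs free and upright in the fingers (nose tip at crop (262,520)), and the stout one is still on its fork. Now I'll carry it over the mould.

>>> send_rows(rows=[[0,0,12,0,0,0],[-9,-14,0,0,0,0],[-18,-26,0,0,0,0],[-20,-28,0,0,0,0],[-20,-28,0,0,0,0],[-14,-20,0,0,0,0],[-8,-12,0,0,0,0],[0,0,-12,0,0,0]])

```text
time: 4.72
tool_pos: [0.4422, 0.1467, 0.2241]
ee_rot: [3.139, 0.006, 2.838]
wrist_force: [0.4, 0.1, -1.4]
width: 0.0253
finger_force: 30.0
```

>>> send_rows(rows=[[0,0,-12,0,0,0],[0,0,0,0,0,0],[0,0,0,0,0,0],[0,0,0,0,0,0],[0,0,0,0,0,0]])

```text
time: 5.13
tool_pos: [0.4424, 0.1489, 0.2083]
ee_rot: [3.141, -0.0, 2.842]
wrist_force: [0.1, 0.6, -2.5]
width: 0.0251
finger_force: 30.0
```

Run:
```python
from bench import sensors
from h import *
P=[]
for k in range(4):
    im=optics.snapshot("scene")[:,:,::-1].copy(); o=sensors.get_obs(); P.append(o["tool_pos"])
tcp=np.mean(P,0)
cv2.imwrite("pics/scene4.png",im); cv2.imwrite("pics/top4.png",optics.snapshot("top")[:,:,::-1])
print(o["time"],tcp,np.std(P,0),o["ee_rot"],o["wrist_force"],o["width"])
hsv=cv2.cvtColor(im,cv2.COLOR_BGR2HSV); y=cv2.inRange(hsv,(15,110,90),(32,255,255)); y[:,:300]=0;y[:240]=0;y[360:]=0;y[:,420:]=0
c=max(cv2.findContours(y,0,1)[0],key=cv2.contourArea)[:,0]; print("yellow",c.min(0),c.max(0))
for v in range(c[:,1].min(),c[:,1].max()+1):
    x=np.where(y[v])[0]; print(v,x.min(),x.max(),end="; ")
cv2.imwrite("pics/s4.png",cv2.resize(im[215:375,290:430],(700,800))[:600*800//600] if 0 else cv2.resize(im[215:375,290:430],(525,600),interpolation=cv2.INTER_CUBIC))
```

```text
5.3333 [0.44235632 0.14872402 0.20856907] [5.84330270e-05 9.25849130e-05 4.43414681e-05] [3.14123479e+00 4.19775689e-04 2.84116358e+00] [-0.57971639  0.01885657 -1.77645958] 0.025107796830616164
yellow [351 276] [378 309]
276 356 357; 277 355 357; 278 353 357; 279 353 375; 280 352 376; 281 352 377; 282 352 377; 283 352 377; 284 351 378; 285 351 378; 286 351 378; 287 352 378; 288 352 378; 289 352 377; 290 352 377; 291 353 376; 292 354 376; 293 354 375; 294 356 374; 295 357 373; 296 358 372; 297 359 368; 298 359 367; 299 358 367; 300 358 367; 301 358 367; 302 358 367; 303 358 367; 304 358 367; 305 358 366; 306 358 366; 307 359 366; 308 359 365; 309 360 364;
```

View pics/s4.png

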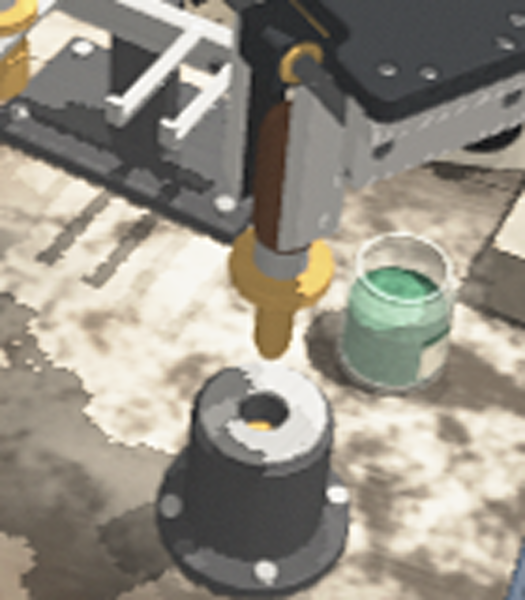

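Run:
```python
from h import *
m=optics.camera_model("scene");f=240/np.tan(np.radians(m["vertical_fov"])/2)
def proj(X):
    q=m["R"]@np.array(X)+m["t"]; return np.array([m["cx"]+f*q[0]/q[2],m["cy"]+f*q[1]/q[2]])
T=np.array([.4424,.1487])
for off in(.049,.051,.053): print("collar mid pred",off,proj([*T,.2086-off+.004]),"meas ~(364.5,285.3); tip end pred",proj([*T,.2086-off-.045]),"meas ~(362,306.5)")
print("rim at T pred",proj([*T,.075]))
# refined rim/bore from the first scene picture
im=cv2.imread("pics/scene0.png");g=cv2.cvtColor(im,cv2.COLOR_BGR2GRAY)
b=cv2.inRange(g,0,120);n,l,st,ce=cv2.connectedComponentsWithStats(b[316:334,348:374])
print([(s,c+[348,316]) for s,c in zip(st[1:],ce[1:])])
for v in range(314,336): print(v,g[v,346:376].tolist()) if v in(320,323,326) else 0
w=cv2.inRange(cv2.cvtColor(im,cv2.COLOR_BGR2HSV),(0,0,185),(179,20,255))
for v in range(310,344,2):
    x=np.where(w[v,340:380])[0]+340; print(v,x.min() if len(x) else 0,x.max() if len(x) else 0,end="; ")
```

```text
collar mid pred 0.049 [362.92619133 283.71816438] meas ~(364.5,285.3); tip end pred [360.64624959 306.62390703] meas ~(362,306.5)
collar mid pred 0.051 [362.82919093 284.69269202] meas ~(364.5,285.3); tip end pred [360.55728688 307.51768297] meas ~(362,306.5)
collar mid pred 0.053 [362.73253955 285.66371309] meas ~(364.5,285.3); tip end pred [360.46863076 308.40837866] meas ~(362,306.5)
rim at T pred [358.9401531  323.76443596]
[(array([ 6,  4, 13,  9, 93], dtype=int32), array([360.09677419, 323.82795699]))]
320 [229, 227, 226, 224, 224, 225, 228, 230, 220, 179, 127, 86, 85, 77, 66, 78, 95, 104, 149, 205, 225, 226, 227, 227, 228, 228, 227, 227, 231, 184]
323 [225, 225, 226, 226, 226, 227, 228, 167, 68, 62, 66, 66, 63, 60, 63, 58, 54, 56, 53, 60, 108, 205, 231, 227, 226, 227, 228, 227, 230, 233]
326 [229, 226, 226, 225, 227, 227, 230, 204, 126, 68, 59, 63, 66, 62, 53, 54, 56, 52, 51, 47, 114, 206, 230, 228, 228, 230, 228, 226, 226, 233]
310 0 0; 312 353 365; 314 349 369; 316 347 372; 318 345 374; 320 344 375; 322 344 376; 324 344 376; 326 344 376; 328 345 375; 330 346 375; 332 348 373; 334 350 372; 336 354 367; 338 0 0; 340 0 0; 342 0 0;
```

By relative measurement in the scene view, the rim should appear at (360.4,324.3) for this TCP and is measured at (360.0,324), so it's aligned within about 1 mm. In the crop the nose is straight above the bore at (264,410). I'll lower it gently.

>>> send_rows(rows=[[0,0,-10,0,0,0],[0,0,-12,0,0,0],[0,0,-8,0,0,0],[0,0,-4,0,0,0],[0,0,-4,0,0,0],[0,0,-4,0,0,0],[0,0,0,0,0,0],[0,0,0,0,0,0]])

```text
time: 6.05
tool_pos: [0.442, 0.1483, 0.1662]
ee_rot: [3.142, -0.0, 2.841]
wrist_force: [-0.9, 0.6, -3.7]
width: 0.0251
finger_force: 30.0
```

>>> send_rows(rows=[[0,0,-4,0,0,0],[0,0,-4,0,0,0],[0,0,-3,0,0,0],[0,0,0,0,0,0],[0,0,0,0,0,0]])

```text
time: 6.47
tool_pos: [0.4418, 0.1483, 0.155]
ee_rot: [-3.141, -0.001, 2.841]
wrist_force: [0.5, 0.3, -2.1]
width: 0.0251
finger_force: 30.0
```

>>> send_rows(rows=[[0,0,-3,0,0,0],[0,0,-3,0,0,0],[0,0,-3,0,0,0],[0,0,0,0,0,0],[0,0,0,0,0,0]])

```text
time: 6.88
tool_pos: [0.4424, 0.1484, 0.1469]
ee_rot: [3.141, 0.001, 2.841]
wrist_force: [0.0, -0.1, 2.1]
width: 0.0252
finger_force: 30.0
```

The nose is in the bore and on the ejector, with about 4 N of spring force and no side load.

>>> send_rows(rows=[[0,0,-3,0,0,0],[0,0,-3,0,0,0],[0,0,-3,0,0,0],[0,0,-2,0,0,0],[0,0,-2,0,0,0],[0,0,0,0,0,0],[0,0,0,0,0,0]])

```text
time: 7.47
tool_pos: [0.4424, 0.1484, 0.1337]
ee_rot: [3.141, 0.001, 2.841]
wrist_force: [1.0, -0.1, 5.9]
width: 0.0248
finger_force: 30.0
```

>>> send_rows(rows=[[0,0,-1,0,0,0],[0,0,-1,0,0,0],[0,0,-1,0,0,0],[0,0,0,0,0,0],[0,0,0,0,0,0]])

```text
time: 7.88
tool_pos: [0.4424, 0.1484, 0.1309]
ee_rot: [3.141, 0.001, 2.841]
wrist_force: [0.4, -0.2, 6.0]
width: 0.0252
finger_force: 30.0
```

>>> send_rows(rows=[[0,0,-1,0,0,0],[0,0,-1,0,0,0],[0,0,0,0,0,0],[0,0,0,0,0,0]])

```text
time: 8.22
tool_pos: [0.4424, 0.1484, 0.129]
ee_rot: [3.141, 0.001, 2.841]
wrist_force: [-0.4, 0.1, 5.8]
width: 0.0256
finger_force: 30.0
```

>>> send_rows(rows=[[0,0,-1,0,0,0],[0,0,0,0,0,0],[0,0,0,0,0,0]])

```text
time: 8.47
tool_pos: [0.4424, 0.1484, 0.1281]
ee_rot: [3.141, 0.001, 2.841]
wrist_force: [0.6, 0.0, 6.4]
width: 0.0253
finger_force: 30.0
```

>>> send_rows(rows=[[0,0,-1,0,0,0],[0,0,0,0,0,0],[0,0,0,0,0,0]])

```text
time: 8.72
tool_pos: [0.4425, 0.1484, 0.1275]
ee_rot: [3.141, 0.002, 2.841]
wrist_force: [0.4, -0.6, 7.1]
width: 0.0253
finger_force: 30.0
```

>>> send_rows(rows=[[0,0,-1,0,0,0],[0,0,0,0,0,0],[0,0,0,0,0,0]])

```text
time: 8.97
tool_pos: [0.4425, 0.1484, 0.1275]
ee_rot: [3.141, 0.002, 2.841]
wrist_force: [-2.2, -1.2, 12.6]
width: 0.0252
finger_force: 30.0
```

The collar has touched the rim: z stopped at 0.1275 and the force is rising. I'll press 1 mm more.

>>> send_rows(rows=[[0,0,-1,0,0,0],[0,0,0,0,0,0],[0,0,0,0,0,0],[0,0,0,0,0,0]])

```text
time: 9.3
tool_pos: [0.4425, 0.1485, 0.1274]
ee_rot: [3.14, 0.002, 2.841]
wrist_force: [-4.1, -0.3, 14.6]
width: 0.0254
finger_force: 30.0
```

Run:
```python
from bench import sensors, optics
import cv2
im=optics.snapshot("scene")
o=sensors.get_obs(); print(o["time"],o["tool_pos"],o["ee_rot"],o["width"],o["wrist_force"],o["wrist_torque"])
a=im[240:380,295:435,::-1]; cv2.imwrite("pics/s5.png",cv2.resize(a,(600,600),interpolation=cv2.INTER_CUBIC))
```

```text
9.35 [0.44254535 0.14845686 0.12743976] [3.14035128e+00 2.40867005e-03 2.84085423e+00] 0.02520709648806836 [-4.35148316 -0.45269494 15.79532104] [-0.27340859  0.66325032  0.01256753]
```

View pics/s5.png

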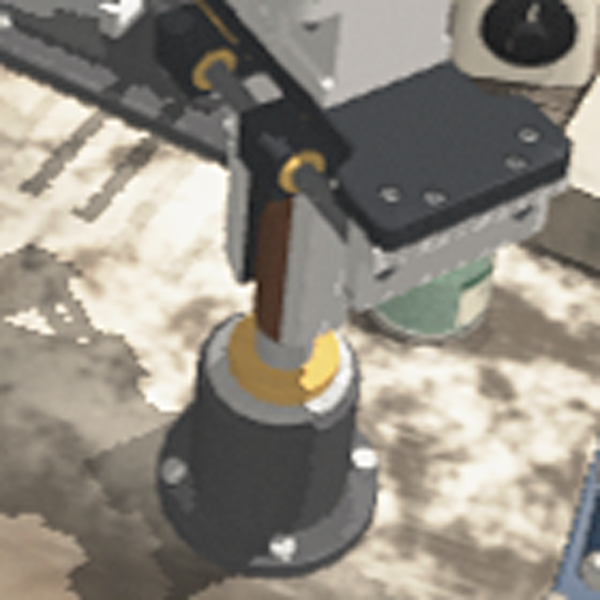

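The collar sits flat and centred on the rim (crop (285,370)), and the jars are in place. Estimated seat force is about 8 N beyond the spring. One settling check, then I'll hand in.

>>> send_rows(rows=[[0,0,-0.5,0,0,0],[0,0,0,0,0,0],[0,0,0,0,0,0],[0,0,0,0,0,0],[0,0,0,0,0,0],[0,0,0,0,0,0],[0,0,0,0,0,0],[0,0,0,0,0,0]])

```text
time: 10.02
tool_pos: [0.4426, 0.1485, 0.1274]
ee_rot: [3.14, 0.003, 2.841]
wrist_force: [-5.4, -0.7, 17.4]
width: 0.0255
finger_force: 30.0
```

```bash
python3 -c "
from bench import sensors,ticket
o=sensors.get_obs(); print(o['tool_pos'],o['wrist_force'],o['ee_rot'])
print(ticket.close_job() if 12<o['wrist_force'][2]<30 else 'hold')"
```

```text
[0.4425694  0.14845752 0.12742009] [-5.40788836 -0.69928389 17.42937657] [3.14026798e+00 2.63602804e-03 2.84089026e+00]
the job is handed in; nothing more can be done
None
```

The job is handed in (no verdict was returned): the slim former is still gripped and pressed home in the mould, its collar on the rim with roughly 10 N beyond the spring (estimated from the wrist force); I saw no movement of the stout former or jars.

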